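# Pack the lathe caddy

## Task

Pack the lathe's fittings into the caddy: set the four-jaw chuck upright in the wide well and the pointed cone centre upright in the small well, and put the knobbed knock-out bar down through both shelves of the rack until its knob rests on the upper one. Set the chuck and the cone centre down gently, and leave the flat faceplate, the cup centre and the tee key standing where they are.

Things in the scene. Friction and masses are not known exactly. Their poses are not given: they have to be found in the camera images.
- chuck: Lathe chuck, to be packed: upright steel cylinder 60 mm in diameter and 40 mm tall, with four square jaws in a cross standing 11 mm above its top face (within the diameter). 0.4 to 0.7 kg. Origin: centre of its underside, z up along its axis.
- faceplate: Faceplate, LEAVE where it is: steel cylinder of the chuck's size (60 mm diameter, 40 mm tall) but with a flat top with four small screw holes and no jaws. Origin: centre of its underside.
- cone_centre: Cone centre, to be packed: steel, an upright cylinder 44 mm in diameter and 36 mm tall topped by a pointed cone up to 62 mm. 0.22 to 0.35 kg. Origin: centre of its underside, z up along its axis.
- cup_centre: Cup centre, LEAVE where it is: steel, same 44 mm cylinder, 36 mm tall, but topped by a hollow ring (32 mm across, 14 mm high) instead of a cone. Origin: centre of its underside.
- knockout_bar: Knock-out bar, to be packed: steel shank 14 mm thick, 70 mm long, under a dark wooden knob (upright cylinder, 34 mm diameter, 34 mm tall, z = 70 to 104 mm); 0.12 to 0.19 kg. It starts upright, knob up, foot on the bench, in an 18 mm hole through a fixed wooden block 64 x 64 mm, 45 mm tall. Origin: centre of its foot, z along the shank to the knob.
- bar_collar (a point): Point on the knock-out bar's axis at the underside of its knob, 70 mm above its foot.
- tee_key: Tee key, LEAVE where it is: same 14 mm steel shank, but topped by a thin hub and a wooden cross bar 70 mm long and 14 mm thick, like a T; 98 mm tall. It stands in a like fixed block. Origin: centre of its foot.
- wide_well: Fixed pale wooden insert of the caddy, 92 x 92 x 14 mm, with a round flat-bottomed well 76 mm across in its middle, place of the chuck. Origin: centre of its underside, 5 mm above the bench; well floor at z = 4, rim at 14 mm. z up, x and y along its sides. Caddy: low fixed tray, 108 x 308 mm, rim 16 mm high, three inserts in a row along its y, 100 mm apart, in any order.
- small_well: Fixed pale wooden insert of the caddy, 92 x 92 x 14 mm, with a round flat-bottomed well 58 mm across in its middle, place of the cone centre. Origin: centre of its underside, 5 mm above the bench; well floor at z = 4, rim at 14 mm. z up, x and y along its sides. The row of inserts runs along y.
- rack: Fixed two-shelf wooden insert of the caddy, place of the bar: boards 84 x 84 mm at z = 0 to 18 and 60 to 75 mm on four corner posts, a round 22 mm bore through the middle of each, in line. With the bar's knob on the upper board its foot ends inside the lower bore. Origin: underside centre, 5 mm above the bench, on the bores' axis; z up, the row of inserts along y.
Things that resemble listed ones, but are neither listed nor needed, are in the scene too. Leave any pink or purple look-alike of the knockout_bar alone.

How it is judged (in metres and radians):
At the end, for the whole second after the job is handed in: Chuck in the wide well, cone centre in the small well (12 mm of centre, down to 4 mm, tilt under 0.1 rad); bar through both bores (10 mm of axis, knob within 5 mm of the upper shelf, tilt under 0.15); all released, at rest; faceplate, cup centre, tee key upright within 25 mm of their starts (horizontal distance between chuck and wide_well below 0.012 m and z of chuck in the frame of wide_well between 0 and 0.008 m and angle between each of chuck, cone_centre's own z axis and vertical below 0.1 rad and horizontal distance between cone_centre and small_well below 0.012 m and z of cone_centre in the frame of small_well between 0 and 0.008 m and horizontal distance between each of knockout_bar, bar_collar and rack below 0.01 m and z of bar_collar in the frame of rack between 0.07 and 0.079 m and angle between knockout_bar's own z axis and vertical below 0.15 rad and distance of each of faceplate, cup_centre, tee_key from where it was at the start of the episode below 0.025 m and angle between each of faceplate, cup_centre, tee_key's own z axis and vertical below 0.2 rad and linear speed of each of chuck, cone_centre, knockout_bar below 0.02 m/s and contact force between each of chuck, cone_centre, knockout_bar and the fingers below 0.1 N); the robot touches nothing.
It fails at once if a look-alike (faceplate, cup centre or tee key) is moved by more than 25 mm (distance of any of faceplate, cup_centre, tee_key from where it was at the start of the episode above 0.025 m).
It fails at once if the chuck or the cone centre is dropped (falls free of the fingers faster than 0.7 m/s, some 25 mm) ((linear speed of chuck above 0.7 m/s and contact force between chuck and the fingers below 0.1 N) or (linear speed of cone_centre above 0.7 m/s and contact force between cone_centre and the fingers below 0.1 N)).
It fails at once if the chuck or the cone centre is pressed into its well with over 80 N (contact force between chuck and wide_well above 80 N or contact force between cone_centre and small_well above 80 N).
It also fails if it takes over 96 s, if anything falls off the work surface, if the arm or the gripper's body presses on something with over 40 N, if the wrist force passes 120 N, or if a joint passes its speed limit or range.

## Robot

A 6-joint arm with a two-finger parallel gripper is mounted at the origin on the work surface. World frame = base frame: x ahead of the robot, y to its left, z up, the work surface at z = 0. Lengths are in m, angles in degrees, forces in N, time in s.
With the tool pointing down it reaches from about 0.35 to 0.875 m from the base axis. Payload 4.2 kg.
Tool frame: the origin (TCP) lies between the finger pads; the fingertips stand 17 mm ahead of it and the grasp point (between the pads) lies 2 mm behind it; z points along the fingers, y is the line along which they close (so a half turn about z gives the same grasp; the last joint's range is limited). The gripper opens to 87 mm and grips with 3 to 60 N. Pads are 19 mm wide; open, the fingers measure 117 mm over their backs; the gripper's body (75 mm by 190 mm) begins 51 mm behind the grasp point.
Start: joints at [-62.017, 22.042, 0.453, 0, -68.411, -14.817], TCP at [0.142, -0.609, 0.24] pointing down, gripper open.
Joint ranges: [-179.83, 179.83], [-69.29, 118.12], [-61.27, 80.66], [-181.25, 117.63], [-171.15, -9.14], [-177.46, 177.46]. Speed limits (degrees/s): [159.86, 159.86, 180, 180, 180, 180].

## Interface

Orientations are given as a 3x3 rotation matrix whose columns are the frame's x, y, z axes.
In Python, from station import r gives the robot as it stands.
- The arm moves only by the tool servo_tool, never from a script. Its argument "targets" is a list of rows, each a list of 5 numbers: the shift along the world's x, y, z in units of 30 mm (1.0 is 30 mm), then the turn about the world's z in rad, then the finger opening in mm, from 0 to 87. In form: [[x, y, z, turn, gripper], ...]. A call has exactly 5 rows; each row is the pose to reach, as a shift and turn from the pose commanded when the call began; what a row does not reach only later rows make up. A row lasts 1/12 s, in which the tool goes at most 41.7 mm and 7.16 degrees, less where a joint would pass 70% of its speed; a pose out of reach is approached as far as the arm can. A call with a gripper value outside its range is refused whole. The fingers move at their own pace and stop on an object; the grip force is fixed at half the most. Time passes only in rows, so rows that repeat a pose let the fingers close, or fill a call up. It gives the time, the measured TCP pose, the force, the opening and the grip force at its end, in the units of the state.
- r.sense(): the state, without advancing time (a new reading comes with each control period).
- r.capture(name): name is "scene" or "side" or "wrist"; returns a dict with "pixels" (480x640x3 uint8, red, green, blue), "fx", "fy", "cx", "cy" (pixels), "world_from_camera" (4x4, takes a point from camera to world coordinates). Camera axes: x right, y down, z forward; pixel columns grow to the right and rows downward; lengths in m; the calibration is good to about 2 mm. A picture is of the moment at which its call begins. There is no depth.
- r.finish_job(): hands the job in; it is judged then, once.
The state is a dict: "time_s": time; "joints": joint angles; "joint_velocities": joint speeds; "effort": joint torques, N m; "tcp_pos": TCP position; "ee_rot": TCP orientation; "wrist_force": force on the tool from outside, world axes, zero at the start; "moment": the same for the moment, N m; "gripper_width": opening from 0.0 (shut) to 1.0 (fully open); "gripper_force": force on a finger pad.
Only numpy, scipy, OpenCV 4.12 (cv2) and the standard library are available. Lean on these libraries where they do the work, as an engineer would, in place of code of your own. Each camera call takes 0.05 s, during which the arm holds its last target. There are 200 camera calls.

## Working session

There is one attempt and no reset: what is moved stays moved. The work goes in short steps, Python scripts to look and compute and a tool call to move; the robot and the scene stay as the last step left them, time stands still between calls to the robot, and variables do not carry over. Pictures are saved under pics/ and viewed, at most 14 in all, crops included, and the job is handed in when it is done.

Besides the shell and the picture viewer there is one more tool, called in YAML: its name, and indented under it one key for each argument. servo_tool: Moves the arm, as the interface text tells. Its arguments: {"type":"object","properties":{"targets":{"type":"array","items":{"type":"array","items":{"type":"number"}}}},"required":["targets"]}

```bash
mkdir -p pics
python3 - <<'E'
from station import r
import cv2
for n in ["scene","side"]:
    c=r.capture(n); cv2.imwrite(f"pics/{n}0.png",cv2.cvtColor(c["pixels"],cv2.COLOR_RGB2BGR))
    print(n,c["fx"],c["fy"],c["cx"],c["cy"]); print(c["world_from_camera"].round(3))
s=r.sense(); print(s["time_s"],s["tcp_pos"],s["ee_rot"])
E
```

```text
scene 530.7587590405587 530.7587590405587 324.45428628708794 238.59823252056526
[[-0.713  0.41  -0.568  1.14 ]
 [ 0.701  0.437 -0.564  0.599]
 [ 0.017 -0.801 -0.599  0.684]
 [ 0.     0.     0.     1.   ]]
side 458.3265681644352 458.3265681644352 324.08565395160883 240.18992222664454
[[-0.808 -0.277  0.52   0.09 ]
 [-0.588  0.409 -0.697  0.6  ]
 [-0.02  -0.869 -0.494  0.523]
 [ 0.     0.     0.     1.   ]]
0.1 [ 0.14225793 -0.60809826  0.23858108] [[-9.73752040e-01 -2.27610810e-01 -5.32437395e-04]
 [-2.27611411e-01  9.73750310e-01  1.83820391e-03]
 [ 1.00065997e-04  1.91114364e-03 -9.99998169e-01]]
```

View pics/scene0.png

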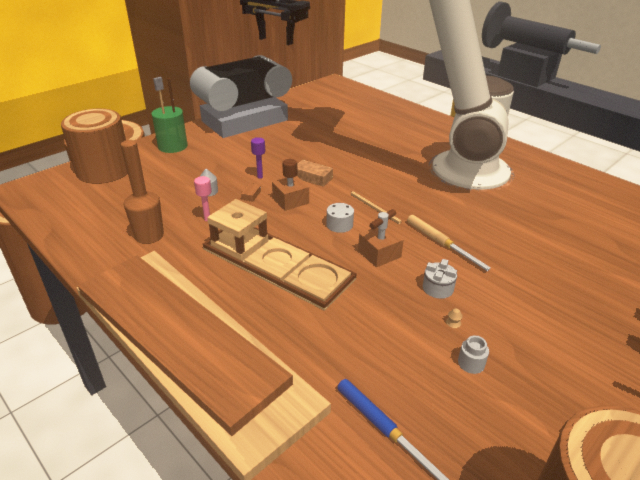

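View pics/side0.png

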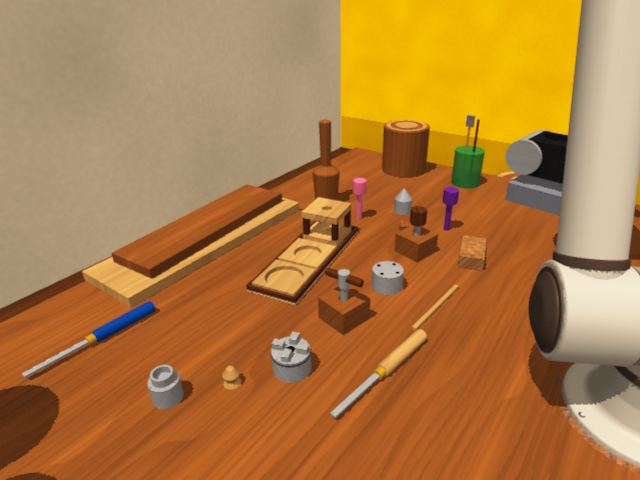

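Scene view. Things that could be mistaken for the ones I want, each with its pixel:
- **Chuck:** jawed cylinder (440,278), or the flat faceplate with holes (340,217).
- **Cone centre:** pointed piece (208,182), behind the pink bar, or the ringed cup (474,354). The small wooden button at (455,318) is clutter.
- **Bar:** dark-brown knob in the block (290,180), or pink (204,190), purple (259,155), or the tee key (381,240).
- **Caddy:** rack (238,225), small well (278,255), wide well (320,273).

By the description I choose the chuck at (440,278), the cone at (208,182) and the bar at (290,180).

The side view shows the same things: chuck (291,357), cone (403,200), bar (418,225), rack (327,215), small well (307,250), wide well (283,275).

```bash
cat > h.py <<'E'
import numpy as np, cv2
from station import r
def ray(c,u,v):
    M=c["world_from_camera"]; d=M[:3,:3]@np.array([(u-c["cx"])/c["fx"],(v-c["cy"])/c["fy"],1.]); return M[:3,3],d
def plane(c,u,v,z):
    o,d=ray(c,u,v); return o+d*(z-o[2])/d[2]
def proj(c,p):
    M=c["world_from_camera"]; q=M[:3,:3].T@(np.array(p)-M[:3,3]); return c["fx"]*q[0]/q[2]+c["cx"],c["fy"]*q[1]/q[2]+c["cy"]
def save(n,im): cv2.imwrite(f"pics/{n}.png",cv2.cvtColor(im,cv2.COLOR_RGB2BGR))
E
python3 - <<'E'
from h import *
S=r.capture("scene");D=r.capture("side")
for n,a,b,z in [("chuck",(440,272),(291,350),.04),("face",(340,212),(388,271),.04),("cone tip",(208,170),(403,189),.062),("cup",(474,345),(164,376),.05),("knob top",(290,164),(418,210),.104),("tee",(382,218),(344,274),.09),("rackbore",(238,214),(327,207),.08),("small",(278,255),(307,250),.014),("wide",(320,273),(283,275),.014)]:
    print(n,plane(S,*a,z).round(3)[:2],plane(D,*b,z).round(3)[:2])
def cr(c,u,v,k):
    return cv2.resize(c["pixels"][v-k*3//4:v+k*3//4,u-k:u+k],(400,300),interpolation=cv2.INTER_CUBIC)
save("crop",np.vstack([np.hstack([cr(S,245,185,64),cr(S,440,278,40)]),np.hstack([cr(D,408,210,48),cr(S,280,245,80)])]))
E
```

```text
chuck [0.444 0.216] [0.443 0.216]
face [ 0.436 -0.054] [ 0.428 -0.055]
cone tip [ 0.561 -0.366] [ 0.564 -0.374]
cup [0.563 0.364] [0.547 0.364]
knob top [ 0.45 -0.2 ] [ 0.444 -0.204]
tee [0.445 0.069] [0.449 0.062]
rackbore [ 0.636 -0.149] [ 0.639 -0.152]
small [ 0.611 -0.057] [ 0.631 -0.064]
wide [0.588 0.041] [0.611 0.04 ]
```

View pics/crop.png

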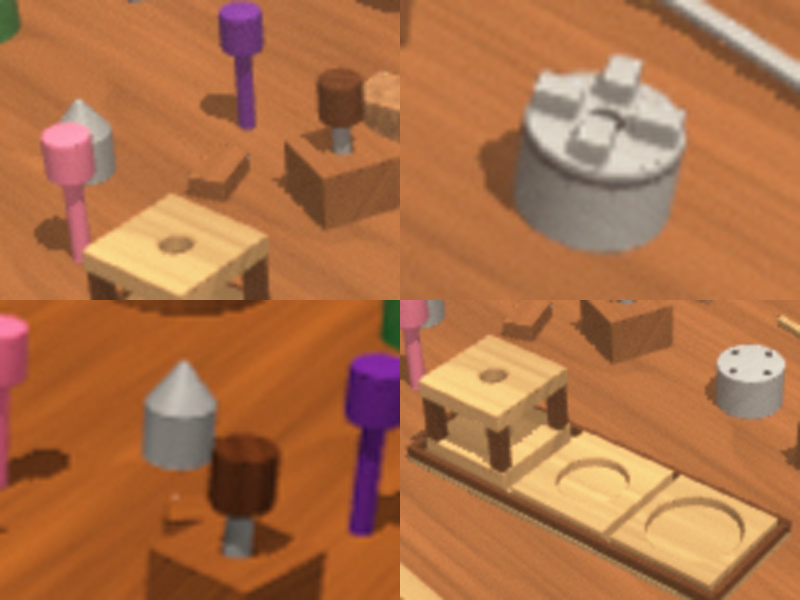

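The crops confirm the choices: four jaws on the chuck (lower edge hidden by nothing), a pointed cone behind the pink bar, and a dark-brown knob in a block for the bar. Next I need the pink and purple bars' positions for clearance.

Run:
```python
from h import *
S=r.capture("scene");D=r.capture("side")
for n,a,b,z in [("pink top",(202,182),(360,183),.1),("pink foot",(206,216),(360,218),0),("purple top",(258,142),(451,191),.1),("purple foot",(260,177),(448,229),0)]:
    print(n,plane(S,*a,z).round(3)[:2],plane(D,*b,z).round(3)[:2])
W=r.capture("wrist"); print(W["world_from_camera"].round(3),W["fx"]); save("w0",W["pixels"])
```

```text
pink top [ 0.635 -0.273] [ 0.627 -0.27 ]
pink foot [ 0.627 -0.291] [ 0.632 -0.282]
purple top [ 0.43 -0.34] [ 0.429 -0.343]
purple foot [ 0.427 -0.344] [ 0.427 -0.349]
[[-0.227  0.934  0.275  0.067]
 [ 0.974  0.218  0.065 -0.627]
 [ 0.001  0.283 -0.959  0.387]
 [ 0.     0.     0.     1.   ]] 362.2544360731231
```

servo_tool:
  targets:
    - [1.3,0.7,0.3,0.12,87]
    - [2.6,1.4,0.6,0.24,87]
    - [3.9,2.1,0.6,0.36,87]
    - [5.2,2.8,0.6,0.48,87]
    - [5.2,2.8,0.6,0.5,87]

```text
time_s: 0.77
tcp_pos: [0.3024, -0.5224, 0.2579]
ee_rot: [[-0.74, -0.673, 0.002], [-0.673, 0.74, -0.0], [-0.001, -0.001, -1.0]]
wrist_force: [0.3, -0.1, 0.2]
gripper_width: 1.0
gripper_force: 0.0
```

servo_tool:
  targets:
    - [1.1,0.6,0,0.12,87]
    - [2.2,1.2,0,0.24,87]
    - [3.3,1.8,0,0.36,87]
    - [4.4,2.4,0,0.48,87]
    - [5.5,3.0,0,0.6,87]

```text
time_s: 1.18
tcp_pos: [0.4645, -0.4337, 0.2577]
ee_rot: [[-0.234, -0.972, -0.0], [-0.972, 0.234, -0.0], [0.0, 0.0, -1.0]]
wrist_force: [0.2, -0.8, 0.0]
gripper_width: 0.997
gripper_force: 0.0
```

servo_tool:
  targets:
    - [1.0,0.7,0,0.12,87]
    - [2.0,1.4,0,0.23,87]
    - [3.1,2.0,0,0.23,87]
    - [3.1,2.0,0,0.23,87]
    - [3.1,2.0,0,0.23,87]

```text
time_s: 1.6
tcp_pos: [0.5577, -0.3733, 0.2566]
ee_rot: [[-0.009, -1.0, -0.001], [-1.0, 0.009, 0.001], [-0.001, 0.001, -1.0]]
wrist_force: [-0.7, 0.1, -0.1]
gripper_width: 1.002
gripper_force: 0.0
```

Run:
```python
from h import *
W=r.capture("wrist"); save("w1",W["pixels"]); print(W["world_from_camera"].round(3)); print(r.sense()["tcp_pos"])
im=W["pixels"]; hsv=cv2.cvtColor(im,cv2.COLOR_RGB2HSV)
m=((hsv[...,1]<45)&(hsv[...,2]>60)).astype(np.uint8)
n,l,st,ce=cv2.connectedComponentsWithStats(m)
for i in range(1,n):
    if st[i,4]>300: print(st[i],ce[i].round(1),plane(W,*ce[i],.03).round(3))
```

```text
[[-1.     0.009  0.002  0.557]
 [ 0.009  0.959  0.283 -0.452]
 [ 0.001  0.283 -0.959  0.404]
 [ 0.     0.     0.     1.   ]]
[ 0.55656659 -0.37415898  0.25686429]
[ 296  189   42   46 1486] [316.6 212. ] [ 0.564 -0.375  0.03 ]
[  121   318   405    46 13340] [322.3 342.5] [ 0.559 -0.22   0.03 ]
[   0  329  111   81 8344] [ 51.4 370. ] [ 0.885 -0.185  0.03 ]
[ 540  329  100   58 5500] [592. 358.] [ 0.239 -0.196  0.03 ]
[201 398  36  12 333] [218.6 404.3] [ 0.689 -0.134  0.03 ]
[   0  448  120   32 1549] [ 43.4 456.8] [ 0.924 -0.054  0.03 ]
[122 448 242   4 813] [245.1 449.7] [ 0.661 -0.063  0.03 ]
[ 407  449  233   31 6240] [533.2 464.7] [ 0.284 -0.035  0.03 ]
```

View pics/w1.png

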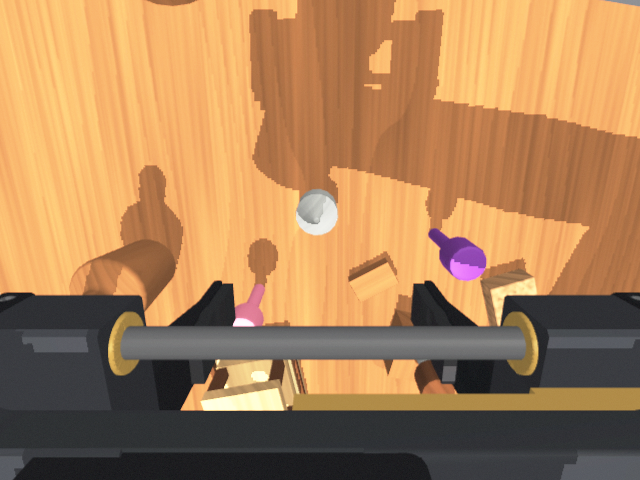

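The wrist view shows the cone at (317,212). Pink (245,320) and purple (462,262) sit well clear of the grip. Descending.

servo_tool:
  targets:
    - [0.23,0.07,-1.2,0,87]
    - [0.23,0.07,-2.4,0,87]
    - [0.23,0.07,-3.6,0,80]
    - [0.23,0.07,-4.8,0,75]
    - [0.23,0.07,-5.8,0,75]

```text
time_s: 2.07
tcp_pos: [0.5609, -0.3733, 0.0814]
ee_rot: [[-0.014, -1.0, -0.002], [-1.0, 0.014, 0.001], [-0.001, 0.002, -1.0]]
wrist_force: [0.9, -0.5, -0.5]
gripper_width: 0.886
gripper_force: 0.0
```

servo_tool:
  targets:
    - [0,0,-0.8,0,75]
    - [0,0,-1.4,0,75]
    - [0,0,-1.75,0,75]
    - [0,0,-1.75,0,60]
    - [0,0,-1.75,0,38]

```text
time_s: 2.48
tcp_pos: [0.5629, -0.3734, 0.0315]
ee_rot: [[-0.012, -1.0, 0.0], [-1.0, 0.012, -0.0], [0.0, -0.0, -1.0]]
wrist_force: [-0.4, -0.4, 0.4]
gripper_width: 0.781
gripper_force: 0.0
```

servo_tool:
  targets:
    - [0,0,0,0,36]
    - [0,0,0,0,36]
    - [0,0,0,0,36]
    - [0,0,0,0,36]
    - [0,0,0,0,36]

```text
time_s: 2.9
tcp_pos: [0.5639, -0.3726, 0.0323]
ee_rot: [[-0.011, -1.0, 0.002], [-1.0, 0.011, -0.001], [0.001, -0.002, -1.0]]
wrist_force: [-0.6, -0.3, 2.5]
gripper_width: 0.492
gripper_force: 30.0
```

servo_tool:
  targets:
    - [0,0,0.5,0,36]
    - [0,0,1.4,0,36]
    - [0,0,2.4,0,36]
    - [0,0,3.4,0,36]
    - [0,0,4.4,0,36]

```text
time_s: 3.32
tcp_pos: [0.5626, -0.3719, 0.1635]
ee_rot: [[-0.011, -1.0, -0.002], [-1.0, 0.011, 0.001], [-0.001, 0.002, -1.0]]
wrist_force: [0.4, -0.4, -2.9]
gripper_width: 0.491
gripper_force: 30.0
```

servo_tool:
  targets:
    - [0,0.3,1.0,0,36]
    - [0.1,1.0,2.0,0,36]
    - [0.2,2.0,2.8,0.05,36]
    - [0.3,3.0,3.2,0.1,36]
    - [0.4,4.1,3.2,0.18,36]

```text
time_s: 3.73
tcp_pos: [0.5764, -0.2491, 0.2628]
ee_rot: [[0.17, -0.985, 0.007], [-0.985, -0.17, -0.002], [0.003, -0.006, -1.0]]
wrist_force: [0.2, -0.3, -2.4]
gripper_width: 0.494
gripper_force: 30.0
```

servo_tool:
  targets:
    - [0.2,1.2,0,0,36]
    - [0.3,2.4,0,0,36]
    - [0.5,3.6,0,0,36]
    - [0.6,4.8,0,0,36]
    - [0.8,6.0,0,0,36]

```text
time_s: 4.15
tcp_pos: [0.5982, -0.0675, 0.2585]
ee_rot: [[0.168, -0.986, -0.002], [-0.986, -0.168, 0.001], [-0.001, 0.002, -1.0]]
wrist_force: [0.6, 0.5, -2.5]
gripper_width: 0.491
gripper_force: 30.0
```

servo_tool:
  targets:
    - [0,1.2,0,0,36]
    - [0,2.4,0,0,36]
    - [0,3.4,0,0,36]
    - [0,3.9,0,0,36]
    - [0,3.9,0,0,36]

```text
time_s: 4.57
tcp_pos: [0.5988, 0.0506, 0.2584]
ee_rot: [[0.172, -0.985, -0.001], [-0.985, -0.172, 0.001], [-0.001, 0.001, -1.0]]
wrist_force: [0.5, -0.6, -2.8]
gripper_width: 0.491
gripper_force: 30.0
```

Run:
```python
from h import *
W=r.capture("wrist"); save("w2",W["pixels"]); print(W["world_from_camera"].round(3)); s=r.sense();print(s["tcp_pos"],s["gripper_force"])
for y in (.04,-.06): print(proj(W,(.61,y,.019)))
```

```text
[[-0.985 -0.165 -0.049  0.612]
 [-0.172  0.945  0.279 -0.027]
 [ 0.001  0.284 -0.959  0.406]
 [ 0.     0.     0.     1.   ]]
[0.59877941 0.04893367 0.25844391] 29.991890470394083
(np.float64(313.926264991895), np.float64(199.9053850386894))
(np.float64(330.4548909074425), np.float64(101.96304298405789))
```

View pics/w2.png

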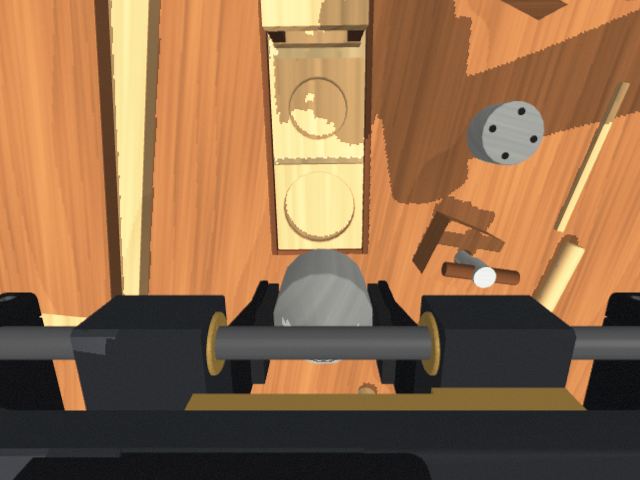

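The small well is at (318,108), the wide well at (320,206) and the rack at the top edge. The cone is held between the fingers and pale side walls are visible. The tee and faceplate are to the right.

Run:
```python
from h import *
W=r.capture("wrist");S=r.capture("scene")
g=cv2.medianBlur(cv2.cvtColor(W["pixels"],cv2.COLOR_RGB2GRAY)[60:250,255:385],3)
for a,b in ((25,33),(32,40)):
    c=cv2.HoughCircles(g,cv2.HOUGH_GRADIENT,1.0,25,param1=80,param2=9,minRadius=a,maxRadius=b)
    if c is not None: print((c[0][:4]+[255,60,0]).round(1))
for n,p in (("small",(318.5,108)),("wide",(320,206))): print(n,plane(W,*p,.019).round(4))
for n,p in (("small",(277.2,256.2)),("wide",(317.6,275.8))): print(n,plane(S,*p,.019).round(4))
```

```text
[[316.5 108.5  30.2]
 [320.5 205.5  32.4]
 [299.5 134.5  25.6]]
[[317.5 209.5  33.8]
 [312.5 111.5  34.4]
 [344.5 129.5  37.2]]
small [ 0.6206 -0.0543  0.019 ]
wide [0.6023 0.0436 0.019 ]
small [ 0.6189 -0.0505  0.019 ]
wide [0.6016 0.048  0.019 ]
```

servo_tool:
  targets:
    - [0.2,-0.9,0,0.01,36]
    - [0.4,-1.8,0,0.01,36]
    - [0.6,-2.8,-0.5,0.01,36]
    - [0.7,-3.4,-1.3,0.01,36]
    - [0.7,-3.4,-2.3,0.01,36]

```text
time_s: 5.13
tcp_pos: [0.6216, -0.0596, 0.1913]
ee_rot: [[0.172, -0.985, 0.005], [-0.985, -0.172, -0.001], [0.002, -0.005, -1.0]]
wrist_force: [0.9, 0.4, -2.8]
gripper_width: 0.495
gripper_force: 30.0
```

servo_tool:
  targets:
    - [0,0,-1.0,0,36]
    - [0,0,-2.0,0,36]
    - [0,0,-3.0,0,36]
    - [0,0,-3.9,0,36]
    - [0,0,-3.9,0,36]

```text
time_s: 5.55
tcp_pos: [0.6154, -0.0565, 0.0667]
ee_rot: [[0.174, -0.985, -0.013], [-0.985, -0.174, -0.001], [-0.002, 0.013, -1.0]]
wrist_force: [-1.8, 0.4, -3.0]
gripper_width: 0.492
gripper_force: 30.0
```

Run:
```python
from h import *
S=r.capture("scene");D=r.capture("side");s=r.sense();print(s["tcp_pos"],s["wrist_force"])
def cr(c,u,v,k):
    return cv2.resize(c["pixels"][v-k*3//4:v+k*3//4,u-k:u+k],(400,300),interpolation=cv2.INTER_CUBIC)
save("p1",np.hstack([cr(S,282,245,56),cr(D,308,240,56)]))
```

```text
[ 0.62002751 -0.05594677  0.07273286] [ 0.77880464 -0.68182325 -1.53418698]
```

View pics/p1.png

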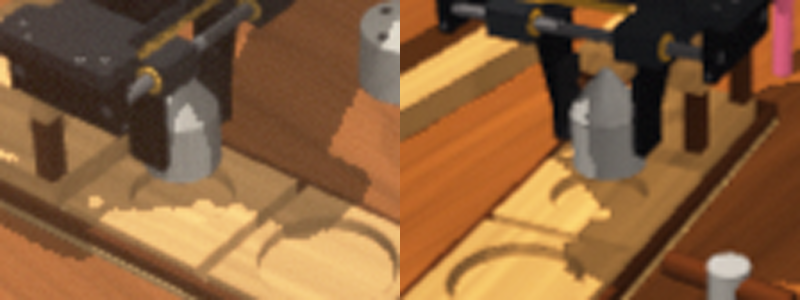

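The cone hangs centred over the small well in both views (scene crop (190,175), side crop (605,180)), still about 30 mm above the floor. Lowering slowly.

servo_tool:
  targets:
    - [0,0.08,-0.25,0,36]
    - [0,0.08,-0.5,0,36]
    - [0,0.08,-0.75,0,36]
    - [0,0.08,-0.9,0,36]
    - [0,0.08,-0.98,0,36]

```text
time_s: 6.07
tcp_pos: [0.6199, -0.052, 0.0431]
ee_rot: [[0.178, -0.984, -0.001], [-0.984, -0.178, -0.0], [-0.0, 0.001, -1.0]]
wrist_force: [0.6, 0.6, -2.7]
gripper_width: 0.488
gripper_force: 30.0
```

servo_tool:
  targets:
    - [0,0,-0.02,0,36]
    - [0,0,-0.04,0,36]
    - [0,0,-0.06,0,36]
    - [0,0,-0.06,0,36]
    - [0,0,-0.06,0,36]

```text
time_s: 6.48
tcp_pos: [0.6204, -0.052, 0.0421]
ee_rot: [[0.178, -0.984, 0.0], [-0.984, -0.178, 0.0], [0.0, -0.0, -1.0]]
wrist_force: [0.5, -0.3, -2.4]
gripper_width: 0.495
gripper_force: 30.0
```

servo_tool:
  targets:
    - [0,0,-0.02,0,36]
    - [0,0,-0.03,0,36]
    - [0,0,-0.05,0,36]
    - [0,0,-0.06,0,36]
    - [0,0,-0.06,0,36]

```text
time_s: 6.9
tcp_pos: [0.6205, -0.052, 0.0413]
ee_rot: [[0.178, -0.984, 0.001], [-0.984, -0.178, -0.0], [0.0, -0.001, -1.0]]
wrist_force: [-2.1, 1.2, 5.3]
gripper_width: 0.492
gripper_force: 30.0
```

servo_tool:
  targets:
    - [0,0,0.03,0,60]
    - [0,0,0.03,0,60]
    - [0,0,0.03,0,60]
    - [0,0,0.03,0,60]
    - [0,0,0.03,0,60]

```text
time_s: 7.32
tcp_pos: [0.6203, -0.0521, 0.0408]
ee_rot: [[0.178, -0.984, -0.0], [-0.984, -0.178, -0.0], [0.0, 0.0, -1.0]]
wrist_force: [-0.5, -0.2, -0.5]
gripper_width: 0.678
gripper_force: 0.0
```

servo_tool:
  targets:
    - [0,0,0.3,0,62]
    - [0,0,1.0,0,62]
    - [0,0,2.0,0,70]
    - [0,0,3.2,0,87]
    - [0,0,4.4,0,87]

```text
time_s: 7.73
tcp_pos: [0.6199, -0.0522, 0.1746]
ee_rot: [[0.178, -0.984, -0.001], [-0.984, -0.178, -0.0], [0.0, 0.001, -1.0]]
wrist_force: [1.0, -0.4, -0.2]
gripper_width: 0.855
gripper_force: 0.0
```

servo_tool:
  targets:
    - [-0.5,0.8,0.9,0,87]
    - [-1.2,1.9,1.8,0,87]
    - [-1.9,2.9,2.6,0,87]
    - [-2.6,3.9,2.6,0,87]
    - [-3.3,5.0,2.6,0,87]

```text
time_s: 8.15
tcp_pos: [0.5211, 0.0991, 0.2542]
ee_rot: [[0.177, -0.984, 0.006], [-0.984, -0.177, 0.002], [-0.001, -0.006, -1.0]]
wrist_force: [1.2, 2.0, -0.4]
gripper_width: 0.996
gripper_force: 0.0
```

servo_tool:
  targets:
    - [-0.7,1.1,0,0,87]
    - [-1.3,2.1,0,0,87]
    - [-2.0,3.1,0,0,87]
    - [-2.6,3.9,0,0,87]
    - [-2.6,3.9,0,0,87]

```text
time_s: 8.57
tcp_pos: [0.441, 0.218, 0.252]
ee_rot: [[0.183, -0.983, 0.001], [-0.983, -0.183, 0.002], [-0.002, -0.001, -1.0]]
wrist_force: [-0.2, -0.4, -0.4]
gripper_width: 0.998
gripper_force: 0.0
```

Run:
```python
from h import *
W=r.capture("wrist"); save("w3",W["pixels"]); s=r.sense();print(s["tcp_pos"])
im=W["pixels"]; hsv=cv2.cvtColor(im,cv2.COLOR_RGB2HSV)
m=((hsv[...,1]<60)&(hsv[...,2]>60)).astype(np.uint8)[:300]
n,l,st,ce=cv2.connectedComponentsWithStats(m)
for i in range(1,n):
    if st[i,4]>500: print(st[i],ce[i].round(1),plane(W,*ce[i],.03).round(3))
print(proj(W,(.444,.216,.04)))
```

```text
[0.44201636 0.2167185  0.25191111]
[338  23  29  42 877] [350.9  42.3] [0.445 0.056 0.03 ]
[404 178  41  86 875] [423.9 220.2] [0.336 0.205 0.03 ]
[ 291  180   59   64 2892] [319.7 211.4] [0.445 0.215 0.03 ]
(np.float64(320.3761834928028), np.float64(214.01591815313745))
```

View pics/w3.png

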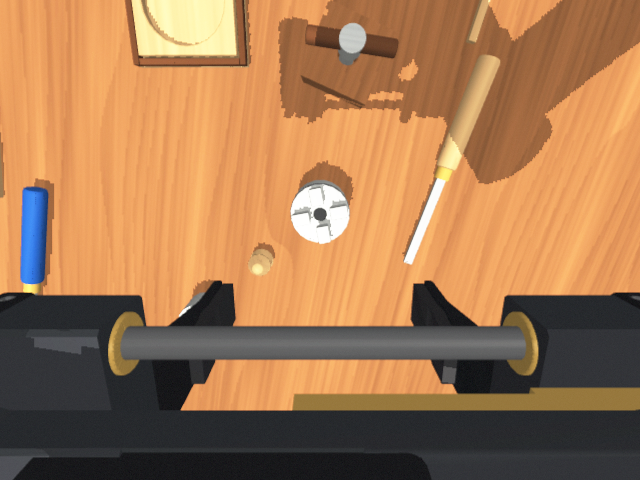

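The chuck is under the gripper with its four jaws at (320,213). The tee (352,40) and the wooden button (260,262) stay clear of the fingers. Descending.

servo_tool:
  targets:
    - [0.07,0,-1.2,0,87]
    - [0.07,0,-2.4,0,87]
    - [0.07,0,-3.6,0,87]
    - [0.07,0,-4.8,0,87]
    - [0.07,0,-5.8,0,87]

```text
time_s: 9.03
tcp_pos: [0.4454, 0.2138, 0.0753]
ee_rot: [[0.177, -0.984, -0.001], [-0.984, -0.177, -0.0], [0.0, 0.001, -1.0]]
wrist_force: [0.3, 0.3, -0.5]
gripper_width: 1.0
gripper_force: 0.0
```

servo_tool:
  targets:
    - [0,0,-0.7,0,87]
    - [0,0,-1.3,0,87]
    - [0,0,-1.55,0,87]
    - [0,0,-1.55,0,75]
    - [0,0,-1.55,0,54]

```text
time_s: 9.45
tcp_pos: [0.4461, 0.2149, 0.0309]
ee_rot: [[0.178, -0.984, 0.001], [-0.984, -0.178, 0.0], [-0.0, -0.001, -1.0]]
wrist_force: [0.1, 0.2, 0.6]
gripper_width: 0.916
gripper_force: 0.0
```

servo_tool:
  targets:
    - [0,0,0,0,50]
    - [0,0,0,0,50]
    - [0,0,0,0,50]
    - [0,0,0,0,50]
    - [0,0,0,0,50]

```text
time_s: 9.87
tcp_pos: [0.4454, 0.2151, 0.0314]
ee_rot: [[0.178, -0.984, 0.001], [-0.984, -0.178, 0.001], [-0.0, -0.001, -1.0]]
wrist_force: [-2.6, -0.3, 6.1]
gripper_width: 0.678
gripper_force: 30.0
```

servo_tool:
  targets:
    - [0,0,0.4,0,50]
    - [0,0,1.2,0,50]
    - [0,0,2.2,0,50]
    - [0.3,-0.3,3.2,0,50]
    - [0.9,-1.0,4.0,0,50]

```text
time_s: 10.28
tcp_pos: [0.4714, 0.186, 0.1519]
ee_rot: [[0.182, -0.983, 0.0], [-0.983, -0.182, 0.001], [-0.001, -0.0, -1.0]]
wrist_force: [1.4, 1.5, -5.1]
gripper_width: 0.676
gripper_force: 30.0
```

servo_tool:
  targets:
    - [0.7,-0.75,0,0,50]
    - [1.4,-1.5,0,0,50]
    - [2.2,-2.4,0,0,50]
    - [2.9,-3.2,0,0,50]
    - [3.6,-4.0,0,0,50]

```text
time_s: 10.7
tcp_pos: [0.5801, 0.0635, 0.1491]
ee_rot: [[0.177, -0.984, -0.003], [-0.984, -0.177, 0.0], [-0.001, 0.003, -1.0]]
wrist_force: [0.7, 0.8, -5.1]
gripper_width: 0.676
gripper_force: 30.0
```

servo_tool:
  targets:
    - [0.4,-0.4,0,0,50]
    - [0.7,-0.67,-0.5,0,50]
    - [0.7,-0.67,-1.4,0,50]
    - [0.7,-0.67,-2.2,0,50]
    - [0.7,-0.67,-2.6,0,50]

```text
time_s: 11.12
tcp_pos: [0.598, 0.0437, 0.0677]
ee_rot: [[0.175, -0.984, -0.009], [-0.984, -0.175, -0.001], [-0.0, 0.009, -1.0]]
wrist_force: [-0.3, 0.3, -4.5]
gripper_width: 0.677
gripper_force: 30.0
```

Run:
```python
from h import *
S=r.capture("scene");D=r.capture("side");s=r.sense();print(s["tcp_pos"],s["wrist_force"])
def cr(c,u,v,k):
    return cv2.resize(c["pixels"][v-k*3//4:v+k*3//4,u-k:u+k],(400,300),interpolation=cv2.INTER_CUBIC)
save("p2",np.hstack([cr(S,310,260,56),cr(D,290,260,56)]))
```

```text
[0.59800979 0.04388397 0.06816434] [-0.09885314 -0.76025887 -4.99493682]
```

View pics/p2.png

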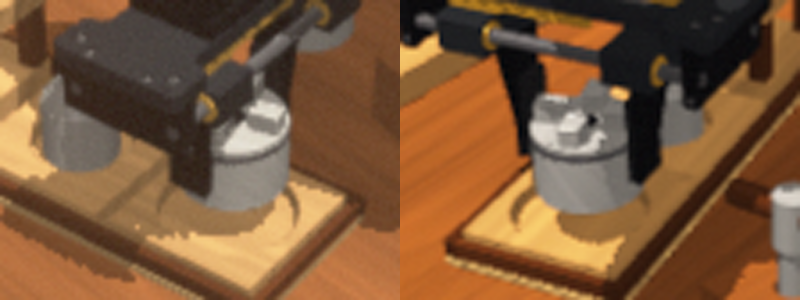

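The chuck hangs over the wide well: scene crop (240,190) against the well ring at about (230,205), and side crop (580,190). The cone is seated behind it. Lowering.

servo_tool:
  targets:
    - [0,0.03,-0.2,0,50]
    - [0,0.03,-0.45,0,50]
    - [0,0.03,-0.7,0,50]
    - [0,0.03,-0.85,0,50]
    - [0,0.03,-0.92,0,50]

```text
time_s: 11.63
tcp_pos: [0.6009, 0.0457, 0.0442]
ee_rot: [[0.178, -0.984, -0.001], [-0.984, -0.178, -0.0], [-0.0, 0.001, -1.0]]
wrist_force: [0.6, 0.0, -4.7]
gripper_width: 0.679
gripper_force: 30.0
```

servo_tool:
  targets:
    - [0,0,-0.03,0,50]
    - [0,0,-0.06,0,50]
    - [0,0,-0.09,0,50]
    - [0,0,-0.11,0,50]
    - [0,0,-0.11,0,50]

```text
time_s: 12.05
tcp_pos: [0.6015, 0.0458, 0.0417]
ee_rot: [[0.178, -0.984, 0.0], [-0.984, -0.178, 0.0], [-0.0, -0.0, -1.0]]
wrist_force: [-0.6, -0.5, -4.7]
gripper_width: 0.679
gripper_force: 30.0
```

servo_tool:
  targets:
    - [0,0,-0.02,0,50]
    - [0,0,-0.04,0,50]
    - [0,0,-0.05,0,50]
    - [0,0,-0.06,0,50]
    - [0,0,-0.06,0,50]

```text
time_s: 12.47
tcp_pos: [0.6016, 0.0458, 0.0405]
ee_rot: [[0.178, -0.984, 0.001], [-0.984, -0.178, 0.0], [0.0, -0.001, -1.0]]
wrist_force: [-1.5, 0.5, 2.3]
gripper_width: 0.678
gripper_force: 30.0
```

servo_tool:
  targets:
    - [0,0,0.02,0,76]
    - [0,0,0.02,0,76]
    - [0,0,0.02,0,76]
    - [0,0,0.02,0,76]
    - [0,0,0.02,0,76]

```text
time_s: 12.88
tcp_pos: [0.6017, 0.0458, 0.0405]
ee_rot: [[0.178, -0.984, 0.001], [-0.984, -0.178, 0.0], [-0.0, -0.001, -1.0]]
wrist_force: [-1.2, -0.6, 0.2]
gripper_width: 0.857
gripper_force: 0.0
```

servo_tool:
  targets:
    - [0,0,0.3,0,76]
    - [0,0,1.0,0,76]
    - [0,0,2.0,0,80]
    - [0,0,3.2,0,87]
    - [0,0,4.4,0,87]

```text
time_s: 13.3
tcp_pos: [0.601, 0.0455, 0.174]
ee_rot: [[0.178, -0.984, -0.001], [-0.984, -0.178, -0.001], [0.0, 0.001, -1.0]]
wrist_force: [0.8, 0.2, 0.2]
gripper_width: 0.966
gripper_force: 0.0
```

servo_tool:
  targets:
    - [-0.5,-0.8,0.9,0,87]
    - [-1.1,-1.8,1.8,0,87]
    - [-1.7,-2.8,2.7,0,87]
    - [-2.4,-3.8,3.3,0,87]
    - [-3.0,-4.8,3.3,0,87]

```text
time_s: 13.72
tcp_pos: [0.5123, -0.0993, 0.2768]
ee_rot: [[0.18, -0.984, 0.01], [-0.984, -0.18, -0.001], [0.002, -0.009, -1.0]]
wrist_force: [0.6, -0.4, 0.3]
gripper_width: 0.999
gripper_force: 0.0
```

servo_tool:
  targets:
    - [-0.7,-1.1,0,0,87]
    - [-1.3,-2.2,0,0,87]
    - [-1.9,-3.0,0,0,87]
    - [-2.15,-3.47,0,0,87]
    - [-2.15,-3.47,0,0,87]

```text
time_s: 14.13
tcp_pos: [0.445, -0.2045, 0.2724]
ee_rot: [[0.174, -0.985, 0.001], [-0.985, -0.174, -0.0], [0.001, -0.001, -1.0]]
wrist_force: [-0.4, 0.4, 0.0]
gripper_width: 1.0
gripper_force: 0.0
```

Run:
```python
from h import *
W=r.capture("wrist"); save("w4",W["pixels"]); s=r.sense();print(s["tcp_pos"])
print(proj(W,(.447,-.202,.104)),proj(W,(.447,-.202,.045)))
```

```text
[ 0.44602062 -0.20346124  0.27222799]
(np.float64(320.1495076125861), np.float64(229.52856309425087)) (np.float64(320.60152634400066), np.float64(215.71997332702603))
```

View pics/w4.png

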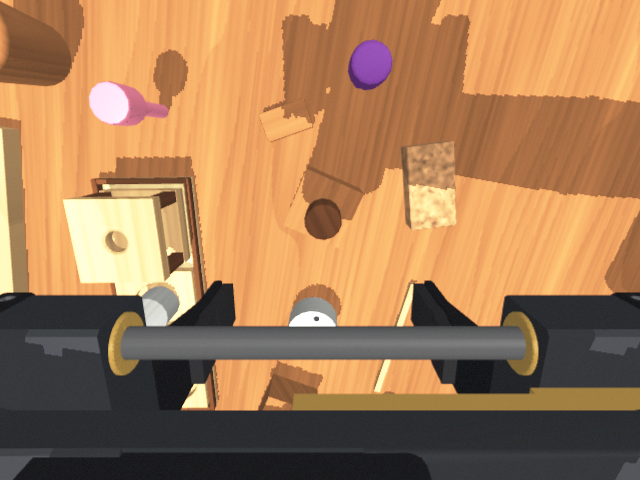

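The bar knob top is at (323,219), the rack's upper bore at (117,241) and the faceplate at (317,312). Purple (370,65) and pink (110,103) are well away.

Run:
```python
from h import *
W=r.capture("wrist");im=W["pixels"]
k=(im[...,:].max(-1)<95).astype(np.uint8)[190:245,298:348]
n,l,st,ce=cv2.connectedComponentsWithStats(k);i=1+st[1:,4].argmax();print(st[i]+[298,190,0,0,0],ce[i]+[298,190])
g=cv2.cvtColor(im,cv2.COLOR_RGB2GRAY)[225:257,100:135]; m=(g<np.median(g)-25).astype(np.uint8)
n,l,st,ce2=cv2.connectedComponentsWithStats(m);j=1+st[1:,4].argmax();print(st[j],ce2[j]+[100,225])
print(plane(W,*(ce[i]+[298,190]),.104),plane(W,*(ce2[j]+[100,225]),.08))
S=r.capture("scene");print(plane(S,237.2,215.4,.08))
```

```text
[307 198  35  19 156] [322.66025641 203.69230769]
[  6   4  23  24 403] [117.13895782 240.66501241]
[ 0.4500028  -0.22449857  0.104     ] [ 0.64054585 -0.14910205  0.08      ]
[ 0.64003252 -0.14580719  0.08      ]
```

Run:
```python
from h import *
W=r.capture("wrist");im=W["pixels"]
c=cv2.resize(im[180:255,275:375],(800,600),interpolation=cv2.INTER_CUBIC)
c=np.clip(c.astype(float)*1.5,0,255).astype(np.uint8); save("kn",c)
for v in (218,220,222,224): print(v,plane(W,323,v,.104).round(4))
```

```text
218 [ 0.4485 -0.2107  0.104 ]
220 [ 0.4482 -0.2089  0.104 ]
222 [ 0.4479 -0.2071  0.104 ]
224 [ 0.4475 -0.2053  0.104 ]
```

View pics/kn.png

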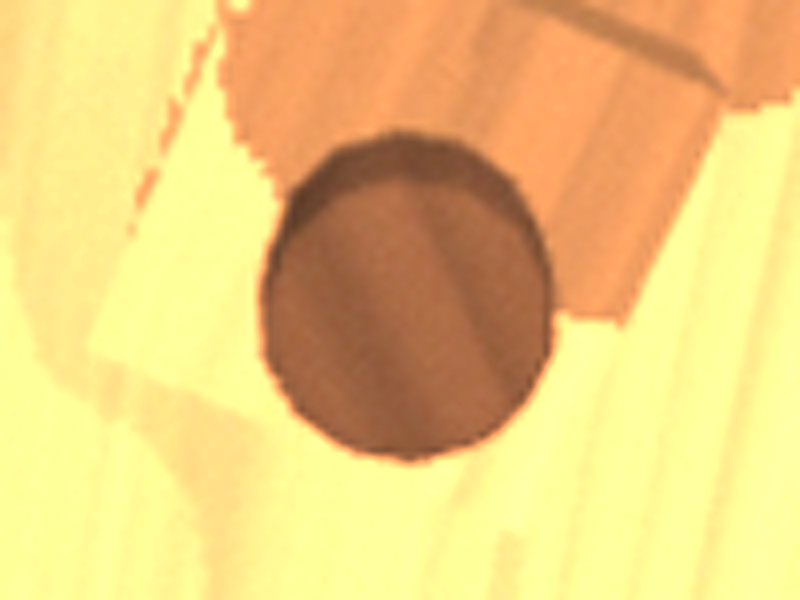

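servo_tool:
  targets:
    - [0,-0.17,-1.2,0,80]
    - [0,-0.17,-2.4,0,70]
    - [0,-0.17,-3.6,0,64]
    - [0,-0.17,-4.8,0,64]
    - [0,-0.17,-5.6,0,64]

```text
time_s: 14.75
tcp_pos: [0.4459, -0.2061, 0.1003]
ee_rot: [[0.179, -0.984, -0.004], [-0.984, -0.179, 0.001], [-0.002, 0.004, -1.0]]
wrist_force: [-0.1, 0.1, -0.2]
gripper_width: 0.763
gripper_force: 0.0
```

servo_tool:
  targets:
    - [0,0,-0.3,0,60]
    - [0,0,-0.43,0,60]
    - [0,0,-0.43,0,60]
    - [0,0,-0.43,0,45]
    - [0,0,-0.43,0,28]

```text
time_s: 15.17
tcp_pos: [0.4484, -0.2075, 0.0922]
ee_rot: [[0.179, -0.984, 0.004], [-0.984, -0.179, -0.001], [0.001, -0.004, -1.0]]
wrist_force: [0.3, 1.0, -0.1]
gripper_width: 0.607
gripper_force: 0.0
```

servo_tool:
  targets:
    - [0,0,0,0,24]
    - [0,0,0,0,24]
    - [0,0,0,0,24]
    - [0,0,0,0,24]
    - [0,0,0,0,24]

```text
time_s: 15.58
tcp_pos: [0.4471, -0.2076, 0.0911]
ee_rot: [[0.178, -0.984, 0.001], [-0.984, -0.178, -0.0], [0.001, -0.001, -1.0]]
wrist_force: [-1.1, -0.5, 4.3]
gripper_width: 0.383
gripper_force: 29.9
```

Run:
```python
from h import *
S=r.capture("scene");D=r.capture("side")
def cr(c,u,v,k):
    return cv2.resize(c["pixels"][v-k*3//4:v+k*3//4,u-k:u+k],(400,300),interpolation=cv2.INTER_CUBIC)
save("g1",np.hstack([cr(S,290,175,48),cr(D,418,220,48)]))
```

```text
(no output)
```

View pics/g1.png

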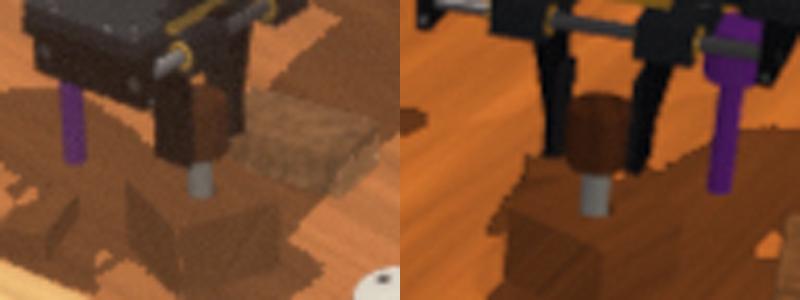

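The bar's knob is gripped between the fingers (scene crop (205,125), side crop (597,135)), with the shank upright in the block. Lifting it and carrying it to the rack.

servo_tool:
  targets:
    - [0,0,0.4,0,24]
    - [0,0,1.2,0,24]
    - [0,0,2.0,0,24]
    - [0,0,2.9,0,24]
    - [0.4,0.1,3.6,0,24]

```text
time_s: 16.1
tcp_pos: [0.4571, -0.2044, 0.1995]
ee_rot: [[0.177, -0.984, -0.001], [-0.984, -0.177, 0.001], [-0.001, 0.001, -1.0]]
wrist_force: [1.5, -0.5, -1.6]
gripper_width: 0.381
gripper_force: 29.9
```

servo_tool:
  targets:
    - [0.9,0.3,0,0,24]
    - [1.9,0.6,0,0,24]
    - [2.9,0.9,0,0,24]
    - [3.9,1.2,0,0,24]
    - [4.9,1.6,0,0,24]

```text
time_s: 16.52
tcp_pos: [0.6066, -0.156, 0.1973]
ee_rot: [[0.177, -0.984, -0.002], [-0.984, -0.177, 0.001], [-0.001, 0.001, -1.0]]
wrist_force: [1.1, -0.8, -1.9]
gripper_width: 0.381
gripper_force: 29.9
```

servo_tool:
  targets:
    - [0.6,0.2,0,0,24]
    - [1.1,0.3,0,0,24]
    - [1.1,0.3,-0.2,0,24]
    - [1.1,0.3,-0.4,0,24]
    - [1.1,0.3,-0.4,0,24]

```text
time_s: 16.93
tcp_pos: [0.6367, -0.1472, 0.1834]
ee_rot: [[0.177, -0.984, -0.006], [-0.984, -0.177, 0.001], [-0.002, 0.006, -1.0]]
wrist_force: [-1.2, -0.3, -2.7]
gripper_width: 0.382
gripper_force: 29.9
```

Run:
```python
from h import *
S=r.capture("scene");D=r.capture("side");s=r.sense();print(s["tcp_pos"],s["wrist_force"])
def cr(c,u,v):
    return cv2.resize(c["pixels"][v-37:v+38,u-25:u+25],(400,600),interpolation=cv2.INTER_CUBIC)
save("g2",np.hstack([cr(S,238,205),cr(D,327,200)]))
for c in (S,D): print(proj(c,(.640,-.149,.08)),proj(c,(.640,-.149,.095)))
```

```text
[ 0.63754779 -0.14774677  0.18559793] [ 0.34837377  0.1398485  -0.90957863]
(np.float64(236.24878395970913), np.float64(214.73966000619484)) (np.float64(235.6275075858089), np.float64(208.5196058100765))
(np.float64(326.0000550010608), np.float64(207.43557226042094)) (np.float64(325.8799117899541), np.float64(201.33427257396065))
```

View pics/g2.png

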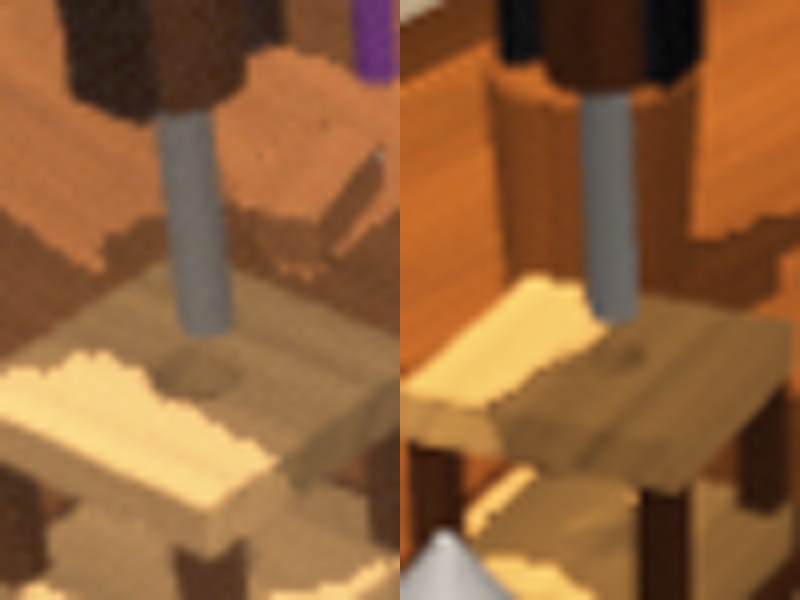

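The shank is vertical. The foot (scene crop (205,324), side crop (613,312)) sits about 2–3 mm off the bore (scene crop (198,370), side crop about (610,352)). I'll correct by +2 mm in x and -2.5 mm in y and lower slowly.

servo_tool:
  targets:
    - [0.07,-0.08,0,0,24]
    - [0.07,-0.08,-0.2,0,24]
    - [0.07,-0.08,-0.5,0,24]
    - [0.07,-0.08,-0.8,0,24]
    - [0.07,-0.08,-0.8,0,24]

```text
time_s: 17.45
tcp_pos: [0.6391, -0.1496, 0.1593]
ee_rot: [[0.177, -0.984, -0.005], [-0.984, -0.177, 0.001], [-0.002, 0.005, -1.0]]
wrist_force: [0.9, -0.0, -2.5]
gripper_width: 0.38
gripper_force: 29.9
```

Run:
```python
from h import *
S=r.capture("scene");D=r.capture("side");s=r.sense();print(s["tcp_pos"],s["wrist_force"],s["moment"])
def cr(c,u,v):
    return cv2.resize(c["pixels"][v-37:v+38,u-25:u+25],(400,600),interpolation=cv2.INTER_CUBIC)
save("g3",np.hstack([cr(S,238,210),cr(D,327,205)]))
```

```text
[ 0.64047161 -0.14990388  0.1614285 ] [-0.02391143  0.48468059 -0.7982834 ] [0.02186712 0.07036075 0.07293642]
```

View pics/g3.png

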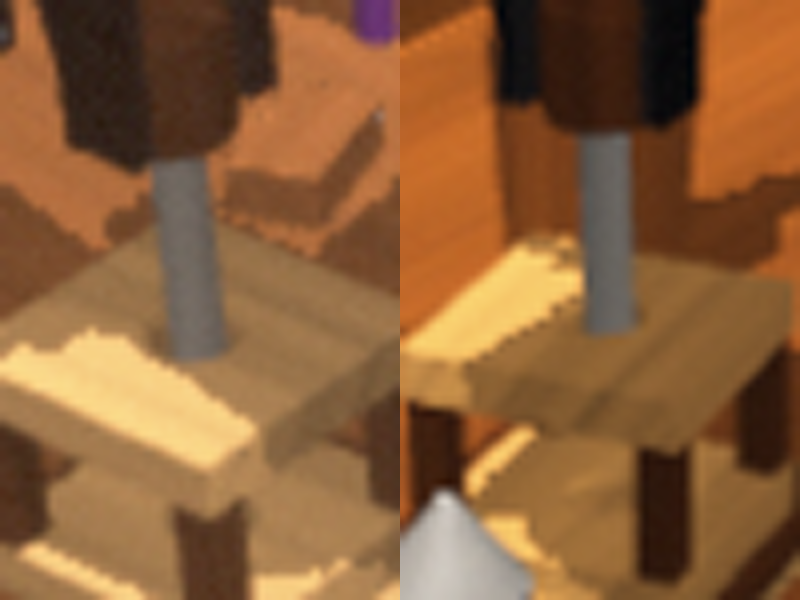

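The shank has entered the upper bore (scene crop (200,345), side crop (610,325)) with no contact force. Continuing down.

servo_tool:
  targets:
    - [0,0,-0.3,0,24]
    - [0,0,-0.6,0,24]
    - [0,0,-0.9,0,24]
    - [0,0,-1.2,0,24]
    - [0,0,-1.4,0,24]

```text
time_s: 17.97
tcp_pos: [0.6402, -0.1497, 0.1185]
ee_rot: [[0.178, -0.984, -0.002], [-0.984, -0.178, 0.0], [-0.001, 0.002, -1.0]]
wrist_force: [-0.1, 0.1, -2.2]
gripper_width: 0.379
gripper_force: 29.9
```

servo_tool:
  targets:
    - [0,0,-0.1,0,24]
    - [0,0,-0.2,0,24]
    - [0,0,-0.3,0,24]
    - [0,0,-0.4,0,24]
    - [0,0,-0.5,0,24]

```text
time_s: 18.38
tcp_pos: [0.6412, -0.1499, 0.1056]
ee_rot: [[0.178, -0.984, 0.001], [-0.984, -0.178, -0.0], [0.0, -0.001, -1.0]]
wrist_force: [-0.1, 0.2, -2.4]
gripper_width: 0.38
gripper_force: 29.9
```

servo_tool:
  targets:
    - [0,0,-0.05,0,24]
    - [0,0,-0.09,0,24]
    - [0,0,-0.12,0,24]
    - [0,0,-0.12,0,24]
    - [0,0,-0.12,0,24]

```text
time_s: 18.8
tcp_pos: [0.6411, -0.1499, 0.102]
ee_rot: [[0.178, -0.984, 0.0], [-0.984, -0.178, -0.0], [0.0, -0.0, -1.0]]
wrist_force: [-0.5, -0.6, -1.5]
gripper_width: 0.382
gripper_force: 29.9
```

servo_tool:
  targets:
    - [0,0,0,0,50]
    - [0,0,0,0,60]
    - [0,0,0,0,60]
    - [0,0,0,0,60]
    - [0,0,0,0,60]

```text
time_s: 19.22
tcp_pos: [0.6412, -0.1498, 0.1021]
ee_rot: [[0.178, -0.984, 0.001], [-0.984, -0.178, -0.0], [0.0, -0.001, -1.0]]
wrist_force: [-0.1, -0.3, -0.6]
gripper_width: 0.649
gripper_force: 0.0
```

servo_tool:
  targets:
    - [0,0,0.3,0,60]
    - [0,0,1.0,0,60]
    - [0,0,2.0,0,60]
    - [0,0,3.2,0,60]
    - [0,0,4.4,0,60]

```text
time_s: 19.63
tcp_pos: [0.6406, -0.1499, 0.2357]
ee_rot: [[0.178, -0.984, -0.001], [-0.984, -0.178, -0.0], [0.0, 0.001, -1.0]]
wrist_force: [0.9, 0.9, 0.4]
gripper_width: 0.686
gripper_force: 0.0
```

servo_tool:
  targets:
    - [-0.5,0,0.5,0,60]
    - [-1.5,0,1,0,60]
    - [-2.5,0,1,0,60]
    - [-3.5,0,1,0,60]
    - [-3.5,0,1,0,60]

```text
time_s: 20.05
tcp_pos: [0.531, -0.1499, 0.2655]
ee_rot: [[0.177, -0.984, -0.001], [-0.984, -0.177, 0.001], [-0.001, 0.001, -1.0]]
wrist_force: [-0.5, -0.5, -0.1]
gripper_width: 0.684
gripper_force: 0.0
```

Run:
```python
from h import *
S=r.capture("scene");D=r.capture("side");s=r.sense();print(s["time_s"],s["tcp_pos"],s["wrist_force"])
def cr(c,u,v,k): return cv2.resize(c["pixels"][v-k*3//4:v+k*3//4,u-k//2:u+k//2],(400,600),interpolation=cv2.INTER_CUBIC)
save("end",np.hstack([cr(S,285,240,140),cr(D,310,235,140)]))
```

```text
20.15 [ 0.53541952 -0.15002132  0.2655532 ] [0.00719813 0.68253994 0.80919383]
```

View pics/end.png

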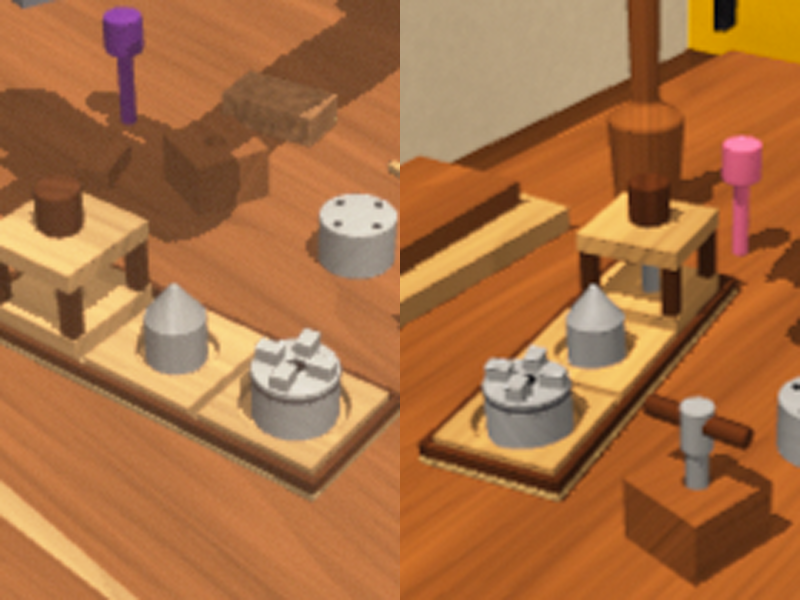

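The final view shows the bar through the rack with its knob on the upper board (60,205), the cone seated in the small well (175,335) and the chuck seated in the wide well (295,390). The look-alikes are where they were. Handing in.

```bash
python3 -c "
from station import r
print(r.finish_job())"
```

```text
the job is handed in; nothing more can be done
None
```

The job is handed in at about 20 s of robot time: the chuck is in the wide well, the cone centre in the small well and the bar down through both rack shelves with its knob on the upper one, and the look-alikes were not touched; the hand-in returned no verdict, so this rests on the final camera check.

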